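# Fit the square punch into the guide stand

### The job

Take the square steel punch off its sloping rest and stand it upright in the round hole of the wooden block, letting go of it there. Then take it again by its wooden head, turn it to suit the square holes of the guide stand and lower it gently, without letting it drop, through the upper and the lower plate until its head sits fully home on the upper plate; let go. Leave the other loose things on the bench where they are.

Things in the scene. Friction and masses are not known exactly. Their poses are not given: they have to be found in the camera images.
- punch_shaft (a point): Square punch, 0.27 kg: steel shaft 16 x 16 mm, 120 mm long, last 6 mm at the tip tapering to 12.4 mm; round wooden head at the other end. This point: middle of the shaft, on its axis, 60 mm from tip and head. z runs from tip to head, x and y square to the flats. At first it lies on the rest, sloping 40 degrees from level, head up and to the right, two flats upright.
- punch_head (a point): Centre of the punch's round wooden head (32 mm diameter, 40 mm tall), on its axis, 140 mm from the tip and 20 mm above the head's underside; same axes. Once the punch stands, take the head's upper half from above, so that the fingers clear the plate when the head is down on it.
- punch_shoulder (a point): Centre of the flat underside of the punch's head, where the shaft begins, 120 mm from the tip.
- punch_tip (a point): Centre of the punch's lower end face.
- rest: Fixed dark wooden rest, base 150 x 70 mm, two open-topped forks 30 mm wide that hold the punch at the start; the shaft is free to grasp from 24 to 106 mm from its tip and lifts straight up. Origin on the bench, 80 mm below the middle of the lying shaft; x points along the lying punch, tip to head.
- block_hole (a point): Fixed light wooden block, 70 x 70 mm and 42 mm high, with one upright round blind hole, 26 mm diameter, 30 mm deep, chamfered. This point is the centre of the hole's mouth, at the block's top; z up. The punch stands steadily on the hole's floor, at any turn.
- upper_hole (a point): Fixed guide stand: steel base 110 x 110 mm, two pillars, two aluminium plates 80 x 100 x 12 mm, each with a through hole 17.8 mm square, chamfered 2.5 mm, one straight below the other. This point: centre of the upper hole's mouth, at the plate's top, 140 mm above the bench; x and y square to the hole's sides, z up. Head home: the tip is 20 mm above the bench.
- lower_hole (a point): Centre of the mouth of the lower plate's square hole, 72 mm above the bench, on the upper hole's axis; same axes.
- hammer: Loose bystander: hammer lying on the bench, 220 mm long.
- bangle: Loose bystander: brass bangle lying flat, 68 mm across, 8 mm high.
- bench_block: Loose bystander: steel bench block 50 x 50 x 22 mm.
- ring_cone: Loose bystander: small wooden ring cone standing, 38 mm across, 100 mm high.
- dish: Loose bystander: shallow steel dish 84 mm across, 22 mm high.
- jar: Loose bystander: small amber jar, 48 mm across, 60 mm high.
There are look-alikes about, which are no part of the job. Of the things that look like the part that bears punch_shaft, the middle-sized one is meant. Of the things that look like the part that bears upper_hole, the smaller one is meant.

How it is judged:
By the outcome, as a careful person would: the job done as asked, in the order asked, and still so for the second after the job is handed in, with the robot touching nothing.
It also fails if it takes over 58 s, if anything falls off the work surface, if the arm or the gripper's body presses on something with over 40 N, if the wrist force passes 120 N, or if a joint passes its speed limit or range.

### The arm

A 6-joint arm with a two-finger parallel gripper is mounted at the origin on the work surface. World frame = base frame: x ahead of the robot, y to its left, z up, the work surface at z = 0. Lengths are in m, angles in rad, forces in N, time in s.
With the tool pointing down it reaches from about 0.275 to 0.725 m from the base axis. Payload 15.9 kg.
Tool frame: the origin (TCP) lies on the centre line of the jaws, within the pads' length; the fingertips stand 17 mm ahead of it and the grasp point (between the pads) lies 2 mm behind it; z points along the fingers, y is the line along which they close (so a half turn about z gives the same grasp; the last joint's range is limited). The gripper opens to 85 mm and grips with 20 to 120 N. Pads are 22 mm wide; open, the fingers measure 114 mm over their backs; the gripper's body (76 mm by 85 mm) begins 54 mm behind the grasp point. The pads swing forward as they close: fully open they stand 13 mm farther back than shut.
Start: joints at [-1.131, 0.213, -0.034, 1.323, 0, 1.571], TCP at [0.213, -0.452, 0.248] pointing down, gripper open.
Joint ranges: [-2.98, 2.98], [-0.74, 1.72], [-1.14, 1.35], [-2.1, 2.04], [-1.57, 1.44], [-3.14, 3.14]. Speed limits (rad/s): [1.89, 1.89, 2.39, 2.57, 3.14, 3.14].

### API

Orientations are given as a unit quaternion [x, y, z, w].
In Python, from rig import manip, cams, job gives the robot as it stands. The module is installed in compiled form; this text tells all that it offers. Calls block until the motion is done:
- manip.goto(position, orientation): joint-space move of the TCP to a pose.
- manip.servo_line(position, feed=0.15, frame=None, threshold=None): straight line of the TCP; frame=None keeps the orientation; feed is the mean speed in m/s. With threshold (N) it stops when the force on the tool has changed by that much, and returns True; else False.
- manip.goto_joints(angles): joint-space move.
- manip.set_gripper(opening): finger opening in m; the grip force is fixed at half the most; returns when the fingers have stopped.
- manip.dwell(seconds).
- manip.solve_ik(position, orientation): joint angles nearest the present ones, or None.
- cams.camera(name): name is "scene" or "top" or "wrist"; returns a dict with "pixels" (384x512x3 uint8, red, green, blue), "vertical_fov" (degrees; the focal length in pixels is half the picture's height over the tangent of half this angle, whatever the lens; pixels are square), "cx", "cy" (the principal point, pixels), "xyz" and "orientation" of the camera in the world. Camera axes: x right, y down, z forward; pixel columns grow to the right and rows downward; lengths in m; the calibration is good to about 2 mm. A picture is of the moment at which its call begins. There is no depth.
A pose or a line that the arm cannot do raises manip.IKError and nothing moves.
- job.close_job(): hands the job in; it is judged then, once.
Trained networks look in a picture, given as the dict that the camera call returned (one of the last four; its "shot" number tells which), for a name from the list of things; names that differ only in an ending like _2 or _b are one class to them, and where a whole thing is asked for, a point or a joint stands for the part that bears it (a point fixed in the world has none). Each returns a list of dicts, best first, with "confidence" (0 to 1); they miss things now and then, are a little off and sometimes report something else, mostly with a low value. They report only what shows in the picture. A call takes as long as a camera call. They do not tell look-alikes from the thing itself.
- cams.search_frame(picture, thing): "xy" ([column, row] in pixels, amid what is visible of it).
- cams.mark_of(picture, thing): "xy" ([column, row] in pixels: a listed point, or the origin of a listed thing).
Readings, each from a call of its own:
- manip.current_clock(): time.
- manip.current_q(): joint angles.
- manip.current_joint_velocities(): joint speeds.
- manip.current_tau(): joint torques, N m.
- manip.current_position(): TCP position.
- manip.current_eef_rot(): TCP orientation.
- manip.current_force(): force on the tool from outside, world axes, zero at the start.
- manip.current_torque(): the same for the moment, N m.
- manip.current_finger_gap(): finger opening in m.
- manip.current_grasp_force(): force on a finger pad.
Only numpy, scipy, OpenCV 4.12 (cv2) and the standard library are available. Lean on these libraries where they do the work, as an engineer would, in place of code of your own. Each camera call takes 0.05 s, during which the arm holds its last target. There are 200 camera calls.

## Working session

There is one attempt and no reset: what is moved stays moved. The work goes in short steps, each a Python script; the robot and the scene stay as the last script left them, time stands still between calls to the robot, and variables do not carry over. Pictures are saved under pics/ and viewed, at most 12 in all, crops included, and the job is handed in when it is done.

```bash
mkdir -p pics; cat > h.py <<'E'
import numpy as np, cv2
from scipy.spatial.transform import Rotation as R
from rig import manip, cams, job
def save(p,n): cv2.imwrite(f'pics/{n}.png',cv2.cvtColor(p['pixels'],cv2.COLOR_RGB2BGR))
def foc(p): return p['pixels'].shape[0]/2/np.tan(np.radians(p['vertical_fov'])/2)
def ray(p,uv):
    f=foc(p); d=np.array([(uv[0]-p['cx'])/f,(uv[1]-p['cy'])/f,1.])
    return np.array(p['xyz']),R.from_quat(p['orientation']).apply(d)
def atz(p,uv,z):
    o,d=ray(p,uv); return o+d*(z-o[2])/d[2]
def proj(p,X):
    c=R.from_quat(p['orientation']).inv().apply(np.array(X)-p['xyz']); f=foc(p)
    return np.array([p['cx']+f*c[0]/c[2],p['cy']+f*c[1]/c[2]])
def tri(obs):
    A=np.zeros((3,3));b=np.zeros(3)
    for p,uv in obs:
        o,d=ray(p,uv);d=d/np.linalg.norm(d);M=np.eye(3)-np.outer(d,d);A+=M;b+=M@o
    return np.linalg.solve(A,b)
E
python3 - <<'E'
from h import *
np.set_printoptions(precision=4,suppress=True)
for n in ['scene','top']:
    p=cams.camera(n); save(p,n); print(n,p['vertical_fov'],p['cx'],p['cy'],p['xyz'],p['orientation'])
    for t in ['punch_shaft','punch_head','punch_tip','punch_shoulder','rest','block_hole','upper_hole','lower_hole']:
        print(t,[(np.round(d['xy'],1).tolist(),round(d['confidence'],2)) for d in cams.mark_of(p,t)])
print(manip.current_clock(), manip.current_eef_rot())
E
```

```text
scene 43.82874243520814 259.92724384987037 194.84940742661166 [1.3715 0.4751 1.2664] [ 0.5065  0.7879 -0.2975 -0.1845]
punch_shaft [([189.8, 139.2], 0.9), ([162.2, 233.0], 0.68), ([159.0, 171.5], 0.56)]
punch_head [([146.0, 156.4], 0.83), ([178.7, 159.1], 0.75), ([186.8, 251.3], 0.49), ([165.0, 219.8], 0.42)]
punch_tip [([166.7, 190.6], 0.8), ([196.7, 128.2], 0.79), ([160.7, 239.5], 0.58)]
punch_shoulder [([147.1, 159.8], 0.89), ([180.8, 157.4], 0.86), ([226.1, 229.8], 0.65), ([314.3, 243.4], 0.52), ([166.5, 218.7], 0.43)]
rest [([163.1, 187.4], 0.86), ([313.7, 251.4], 0.63), ([310.9, 243.5], 0.25)]
block_hole [([223.1, 230.9], 0.8)]
upper_hole [([314.3, 241.0], 0.83), ([377.5, 185.8], 0.62)]
lower_hole [([372.2, 204.4], 0.72), ([315.4, 248.9], 0.58)]
top 48.186110226220194 249.51718518467501 192.91641401194096 [0.3698 0.0185 1.5491] [-0.7005  0.7123 -0.0203  0.0389]
punch_shaft [([362.4, 188.1], 0.77), ([368.0, 256.9], 0.58), ([316.3, 147.4], 0.54)]
punch_head [([360.9, 228.6], 0.87), ([380.1, 191.6], 0.64), ([330.1, 161.3], 0.55), ([191.7, 166.3], 0.25)]
punch_tip [([373.4, 283.1], 0.9), ([349.6, 181.8], 0.69), ([315.0, 136.0], 0.56)]
punch_shoulder [([362.8, 235.2], 0.78), ([327.3, 157.5], 0.46), ([225.9, 221.1], 0.24)]
rest [([355.3, 188.7], 0.58)]
block_hole [([268.9, 164.7], 0.72), ([146.2, 157.1], 0.66)]
upper_hole [([187.1, 166.4], 0.77), ([149.6, 231.7], 0.59)]
lower_hole [([156.1, 237.0], 0.96), ([186.9, 168.1], 0.68)]
0.9 [0.9759 0.2181 0.     0.    ]
```

```bash
python3 - <<'E'
import cv2
for n,(x0,y0,x1,y1) in {'scene':(110,90,430,310),'top':(100,90,420,320)}.items():
    i=cv2.imread(f'pics/{n}.png')[y0:y1,x0:x1]; cv2.imwrite(f'pics/{n}_c.png',cv2.resize(i,None,fx=2.5,fy=2.5,interpolation=cv2.INTER_CUBIC))
E
```

```text
(no output)
```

View pics/scene_c.png

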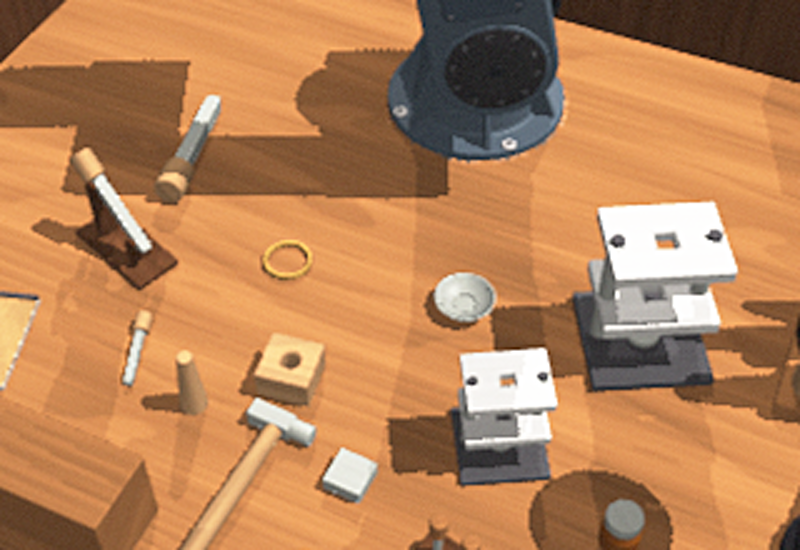

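View pics/top_c.png

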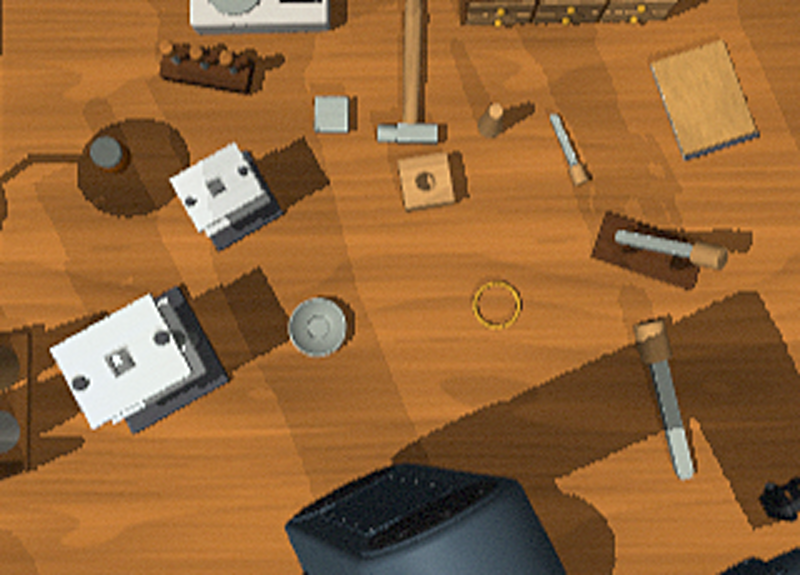

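The job's parts are clear. The middle-sized punch lies on the dark rest (scene ≈(159,171), top ≈(362,188)), and the block hole is at top ≈(269,163). The smaller stand's upper hole is at top ≈(187,165), scene ≈(314,241).

```bash
python3 - <<'E'
from h import *
np.set_printoptions(precision=4,suppress=True)
s=cams.camera('scene');t=cams.camera('top')
def near(p,n,uv):
    l=[d for d in cams.mark_of(p,n) if np.hypot(*(np.array(d['xy'])-uv))<14]
    return (l[0]['xy'] if l else None)
S=lambda u,v:(110+u/2.5,90+v/2.5); T=lambda u,v:(100+u/2.5,90+v/2.5)
for n,us,ut,z in [('punch_shaft',(159,171.5),(362.4,188),.08),('punch_head',(146,156.4),(382,191.6),.1314),('punch_tip',(166.7,190.6),(349.6,181.8),.0414),('punch_shoulder',(147,159.8),(376,190),.1186),
   ('block_hole',(226,233),(268.9,164),.042),('upper_hole',(314,241),(187,166),.14),('lower_hole',(315,249),(187,168),.072)]:
    a=near(s,n,us);b=near(t,n,ut)
    print(n,'S',a,a is not None and atz(s,a,z),'T',b,b is not None and atz(t,b,z), 'tri',tri([(s,a),(t,b)]) if a is not None and b is not None else '')
# small stand plate corners from top crop (by eye)
c=[atz(t,T(*u),.14) for u in [(170,181),(237,143),(271,196),(204,232)]]
print(np.array(c)); 
for i in range(4): 
    d=c[(i+1)%4]-c[i]; print(np.linalg.norm(d),np.degrees(np.arctan2(d[1],d[0])))
a=np.radians(40)
E
```

```text
punch_shaft S [160.3, 172.9] [ 0.4905 -0.3226  0.08  ] T [359.6, 190.1] [ 0.4964 -0.3197  0.08  ] tri [ 0.4957 -0.318   0.0869]
punch_head S [145.6, 158.3] [ 0.491  -0.3707  0.1314] T [383.1, 190.8] [ 0.4883 -0.3846  0.1314] tri [ 0.4864 -0.3819  0.1238]
punch_tip S [167.6, 190.9] [ 0.5242 -0.2792  0.0414] T [349.6, 183.3] [ 0.5243 -0.2947  0.0414] tri [ 0.5218 -0.2898  0.0351]
punch_shoulder S [148.2, 160.1] [ 0.4848 -0.3672  0.1186] T [378.7, 192.6] [ 0.4836 -0.3735  0.1186] tri [ 0.4827 -0.3722  0.1151]
block_hole S [228.6, 227.8] [ 0.5793 -0.0153  0.042 ] T [270.5, 164.3] [ 0.597  -0.0187  0.042 ] tri [ 0.5921 -0.0135  0.0587]
upper_hole S [315.1, 243.8] [0.5917 0.2764 0.14  ] T [185.9, 166.3] [0.581  0.2648 0.14  ] tri [0.5822 0.2707 0.1242]
lower_hole S [312.7, 249.5] [0.5672 0.2652 0.072 ] T [191.0, 168.6] [0.5828 0.2589 0.072 ] tri [0.5787 0.2622 0.0853]
[[0.5953 0.3247 0.14  ]
 [0.6447 0.2348 0.14  ]
 [0.5725 0.1899 0.14  ]
 [0.5261 0.2793 0.14  ]]
0.10255130447632552 -61.19820382085698
0.08504294194102492 -148.09567583718325
0.10078118875114994 117.41299443266338
0.0827238161221981 33.24069686856141
```

```bash
cat >> h.py <<'E'
def grot(a,n,th,s):   # tool rotation gripping a shaft: a tip->head, n perpendicular (approach side), th angle between -z and a
    a=np.array(a,float);n=np.array(n,float);a/=np.linalg.norm(a);n/=np.linalg.norm(n)
    b=np.cross(a,n);z=-np.cos(th)*a+np.sin(th)*n;y=s*b
    return R.from_matrix(np.c_[np.cross(y,z),y,z]).as_quat()
def lying(psi,e=np.radians(40)):
    h=np.array([np.cos(psi),np.sin(psi),0]);u=np.array([0,0,1.])
    return np.cos(e)*h+np.sin(e)*u, np.sin(e)*h-np.cos(e)*u
def down(yaw): # tool down, x_tool at yaw
    return (R.from_euler('z',yaw)*R.from_quat([1,0,0,0])).as_quat()
E
python3 - <<'E'
from h import *
np.set_printoptions(precision=3,suppress=True)
psi=np.radians(-111)
a,n=lying(psi); hb=np.array([.592,-.015,0]); o=hb/np.linalg.norm(hb)
for th in [50,60,70]:
  for s in [1,-1]:
    th_=np.radians(th)
    g=grot(a,n,th_,s); print(th,s,'grasp',manip.solve_ik([.497,-.32,.08],g),manip.solve_ik([.497,-.32,.2],g))
    for da in [-30,0,30]:
        oo=R.from_euler('z',np.radians(da)).apply(o)
        print('   stand',da,manip.solve_ik(hb+[0,0,.07],grot([0,0,1],oo,th_,s)),manip.solve_ik(hb+[0,0,.17],grot([0,0,1],oo,th_,s)) is not None)
for y in range(-180,180,45): print(y,manip.solve_ik([.47,-.30,.3],down(np.radians(y))))
manip.goto([.45,-.30,.3],down(psi) if manip.solve_ik([.45,-.30,.3],down(psi)) is not None else down(psi+np.pi))
p=cams.camera('wrist');save(p,'w1');print(p['xyz'],p['orientation'],p['vertical_fov'],p['cx'],p['cy'],manip.current_position(),manip.current_q(),manip.current_clock())
for t in ['punch_shaft','punch_head','punch_tip','punch_shoulder','rest']:
    print(t,[(np.round(d['xy'],1).tolist(),round(d['confidence'],2)) for d in cams.mark_of(p,t)])
E
```

```text
50 1 grasp [-0.572  0.48  -0.09   1.001  0.     1.365] [-0.572  0.414  0.121  1.278  0.     1.365]
   stand -30 [ 0.257  0.251 -0.96  -0.33  -0.586  0.59 ] True
   stand 0 [-0.025  0.209 -1.128 -0.64   0.     0.   ] True
   stand 30 [-0.308  0.251 -0.96  -0.33   0.586 -0.59 ] True
50 -1 grasp [-0.572  0.48  -0.09   1.001  0.    -1.776] [-0.572  0.414  0.121  1.278  0.    -1.776]
   stand -30 [ 0.257  0.251 -0.96  -0.33  -0.586 -2.551] True
   stand 0 [-0.025  0.209 -1.128 -0.64   0.    -3.142] True
   stand 30 [-0.308  0.251 -0.96  -0.33   0.586  2.551] True
60 1 grasp [-0.485  0.462 -0.131  0.957 -0.173  1.451] [-0.485  0.392  0.076  1.234 -0.173  1.451]
   stand -30 [ 0.312  0.375 -1.09  -0.739 -0.717  0.527] True
   stand 0 None False
   stand 30 [-0.363  0.375 -1.09  -0.739  0.717 -0.527] True
60 -1 grasp [-0.485  0.462 -0.131  0.957 -0.173 -1.691] [-0.485  0.392  0.076  1.234 -0.173 -1.691]
   stand -30 [ 0.312  0.375 -1.09  -0.739 -0.717 -2.614] True
   stand 0 None False
   stand 30 [-0.363  0.375 -1.09  -0.739  0.717  2.614] True
70 1 grasp [-0.398  0.47  -0.156  0.933 -0.349
[... 556 characters left out ...]
 1.494  0.     1.788]
90 [-0.568  0.337  0.261  1.494  0.     1.003]
135 [-0.568  0.337  0.261  1.494  0.     0.217]
[ 0.422 -0.372  0.426] [0.18  0.971 0.151 0.029] 69.3606740635452 255.86625408960776 194.30386123124924 [ 0.45 -0.3   0.3 ] [-0.588  0.3    0.209  1.48  -0.    -1.792] 4.575
punch_shaft [([156.3, 251.2], 0.9), ([208.7, 167.7], 0.62), ([367.2, 76.2], 0.6)]
punch_head [([176.2, 232.7], 0.88), ([197.7, 119.1], 0.71), ([296.8, 122.6], 0.6)]
punch_tip [([215.6, 190.0], 0.86), ([422.8, 37.3], 0.77), ([139.7, 265.1], 0.6)]
punch_shoulder [([168.3, 239.5], 0.89), ([318.2, 116.4], 0.8), ([304.6, 258.1], 0.7), ([203.6, 131.7], 0.65), ([168.1, 301.4], 0.23)]
rest [([220.4, 158.0], 0.83)]
```

View pics/w1.png

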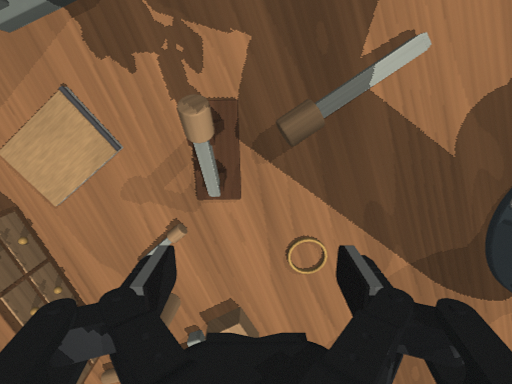

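The wrist picture shows the punch on the rest: head (197,118), shoulder (203,140), tip (214,192). The rest's base edge runs (238,98)–(241,199).

```bash
python3 - <<'E'
from h import *
np.set_printoptions(precision=4,suppress=True)
p=cams.camera('wrist')
sh=atz(p,[208.7,167.7],.08);hd=atz(p,[197.7,119.1],.1314);sd=atz(p,[203.6,131.7],.1186);tp=atz(p,[214.5,191],.0414)
print(sh,hd,sd,tp)
from scipy.optimize import least_squares
obs=[(0,[208.7,167.7]),(.08,[197.7,119.1]),(-.06,[214.7,191.5])]
def res(v):
    a,_=lying(v[2]); return np.concatenate([proj(p,np.array([v[0],v[1],.08])+s*a)-u for s,u in obs])
r=least_squares(res,[.49,-.32,-1.94]);print(r.x,np.degrees(r.x[2]),r.fun)
for z in (0,.012):
    A=atz(p,[239,98],z);B=atz(p,[241,199],z);C=atz(p,[197,198],z);d=A-B;print(A,B,C,np.linalg.norm(d),np.linalg.norm(B-C),np.degrees(np.arctan2(d[1],d[0])))
a,n=lying(r.x[2])
# closer look: put the camera over the punch
c=np.array([r.x[0],r.x[1],0]); q=down(r.x[2]); x=np.array([np.cos(r.x[2]),np.sin(r.x[2]),0])
manip.goto(c-.06*x+[0,0,.24],q)
p=cams.camera('wrist');save(p,'w2')
for t in ['punch_shaft','punch_head','punch_tip','punch_shoulder','rest']:
    print(t,[(np.round(d['xy'],1).tolist(),round(d['confidence'],2)) for d in cams.mark_of(p,t)][:3])
print([proj(p,np.array([r.x[0],r.x[1],.08])+s*a) for s in (-.06,0,.06,.08)])
E
```

```text
[ 0.5053 -0.3239  0.08  ] [ 0.4828 -0.3816  0.1314] [ 0.485  -0.3677  0.1186] [ 0.5207 -0.284   0.0414]
[ 0.5049 -0.3246 -1.94  ] -111.15145271597399 [ 0.0734 -0.6374 -0.0242 -0.2087 -0.0499  1.0714]
[ 0.4416 -0.3912  0.    ] [ 0.4967 -0.2467  0.    ] [ 0.5625 -0.2738  0.    ] 0.15457559726511266 0.07118414973547377 -110.86079397056658
[ 0.4411 -0.3906  0.012 ] [ 0.4946 -0.2503  0.012 ] [ 0.5585 -0.2766  0.012 ] 0.15021846558785856 0.06917763176485987 -110.86079397056656
punch_shaft [([256.5, 122.0], 0.67), ([176.3, 234.7], 0.64), ([452.3, 14.9], 0.61)]
punch_head [([204.9, 214.0], 0.88), ([357.6, 75.6], 0.77), ([255.7, 48.7], 0.64)]
punch_tip [([158.3, 253.5], 0.89), ([252.9, 160.1], 0.6)]
punch_shoulder [([194.4, 220.3], 0.98), ([386.0, 59.9], 0.76), ([257.0, 67.3], 0.62)]
rest [([253.1, 121.3], 0.89), ([257.0, 69.9], 0.52)]
[array([255.9194, 161.5573]), array([256.006 , 123.4019]), array([256.1315,  68.1019]), array([256.1869,  43.6997])]
```

View pics/w2.png

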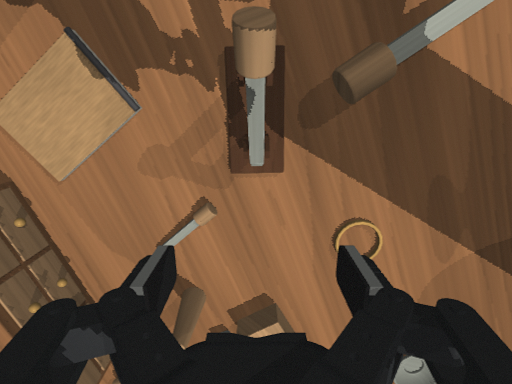

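The punch's axis sits at column 256 (tip (257,163), head (254,45)), which matches the fit: middle at (0.505,-0.325), direction −111°. Next, near looks at the block and stand from opposite yaws.

```bash
python3 - <<'E'
from h import *
import pickle
np.set_printoptions(precision=4,suppress=True)
out={}
for nm,c,z,H,yaws in [('block',[.593,-.016],.042,.2,[10,-170]),('stand',[.582,.266],.14,.3,[-149.5,30.5])]:
    for k,yw in enumerate(yaws):
        y=np.radians(yw);x=np.array([np.cos(y),np.sin(y),0])
        try: manip.goto(np.array([*c,H])-.035*x,down(y))
        except manip.IKError as e: print(nm,yw,e); continue
        p=cams.camera('wrist');out[nm+str(k)]=p;save(p,nm+str(k))
        for t in (['block_hole'] if nm=='block' else ['upper_hole','lower_hole']):
            zz={'block_hole':.042,'upper_hole':.14,'lower_hole':.072}[t]
            print(nm,k,t,[(np.round(d['xy'],1).tolist(),round(d['confidence'],2),atz(p,d['xy'],zz)[:2]) for d in cams.mark_of(p,t)][:3])
pickle.dump(out,open('o.pkl','wb'));print(manip.current_clock())
ims=[]
for k,p in out.items():
    u=proj(p,[.593,-.016,.042] if 'block' in k else [.582,.266,.14]).astype(int);i=cv2.cvtColor(p['pixels'],cv2.COLOR_RGB2BGR)
    x0,y0=np.clip(u[0]-70,0,372),np.clip(u[1]-50,0,284);print(k,x0,y0);ims.append(cv2.resize(i[y0:y0+100,x0:x0+133],(399,300),interpolation=cv2.INTER_CUBIC))
while len(ims)<4: ims.append(ims[0])
cv2.imwrite('pics/m.png',np.vstack([np.hstack(ims[:2]),np.hstack(ims[2:4])]))
E
```

```text
block 0 block_hole [([255.8, 137.9], 0.58, array([ 0.6052, -0.0136]))]
block 1 block_hole [([255.1, 161.9], 0.63, array([ 0.6059, -0.0143]))]
stand 0 upper_hole [([254.0, 154.6], 0.6, array([0.5882, 0.266 ]))]
stand 0 lower_hole [([257.7, 142.5], 0.66, array([0.5827, 0.2677]))]
stand 1 upper_hole [([257.7, 145.9], 0.89, array([0.5866, 0.2666])), ([41.5, 298.2], 0.58, array([0.2922, 0.4002]))]
stand 1 lower_hole [([98.8, 247.9], 0.8, array([0.3395, 0.3828])), ([260.6, 133.5], 0.77, array([0.594 , 0.2662]))]
16.4333
block0 186 100
block1 185 99
stand0 186 99
stand1 185 100
```

View pics/m.png

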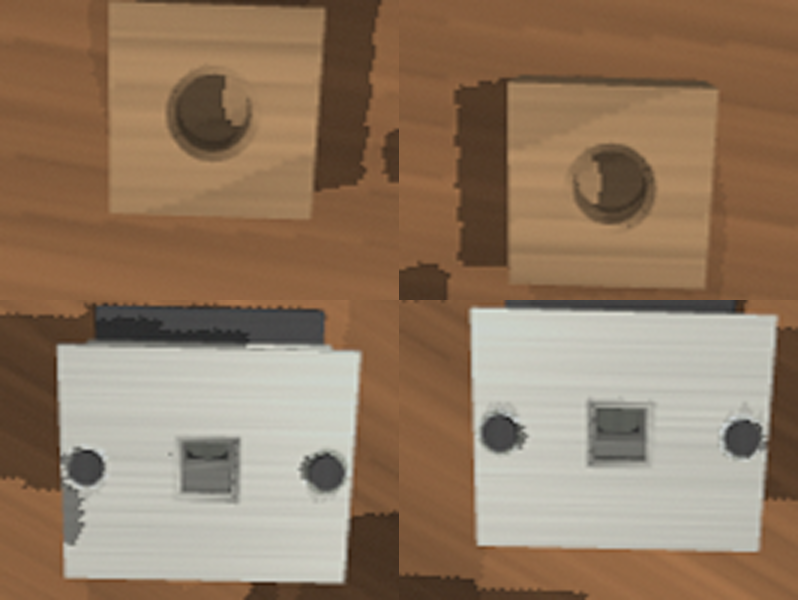

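Crops show the block's mouth at ≈(256.3,137.7) and (256.3,160.7), and the square hole at ≈(255.7,155.3) and (258.7,144.3), both agreeing with the network. The pillar line gives the stand's yaw. Now I'll compute those and grasp the punch.

```bash
python3 - <<'E'
from h import *
import pickle
np.set_printoptions(precision=4,suppress=True)
o=pickle.load(open('o.pkl','rb'))
print(atz(o['block0'],[256.3,137.7],.042),atz(o['block1'],[256.3,160.7],.042))
print(atz(o['stand0'],[255.7,155.3],.14),atz(o['stand1'],[258.7,144.3],.14))
for k,a,b,off in [('stand0',(86,167),(325,172),(186,99)),('stand1',(101,133),(343,138),(185,100)),('stand0',(57,46),(360,52),(186,99)),('stand1',(71,10),(378,17),(185,100)),('stand0',(65,277),(346,283),(186,99)),('stand1',(78,246),(360,251),(185,100))]:
    A,B=[atz(o[k],np.array(u)/3+off,.14) for u in (a,b)];d=B-A;print(k,np.linalg.norm(d),np.degrees(np.arctan2(d[1],d[0]))%90,(A+B)[:2]/2)
th=np.radians(55);psi=np.radians(-111.0)
a,n=lying(psi);q=grot(a,n,th,1);zt=R.from_quat(q).apply([0,0,1])
g=np.array([.505,-.3245,.08])+.0*a; tcp=g+.002*zt
pre=tcp-.09*zt
manip.goto(pre,q)
manip.servo_line(tcp,feed=.08)
manip.set_gripper(0.0)
print('gap',manip.current_finger_gap(),manip.current_grasp_force(),manip.current_force(),manip.current_q())
manip.servo_line(tcp+[0,0,.13],feed=.12)
print('gap',manip.current_finger_gap(),manip.current_force(),manip.current_clock())
p=cams.camera('scene');save(p,'s2');cv2.imwrite('pics/s2c.png',cv2.resize(cv2.imread('pics/s2.png')[90:250,90:290],(750,600)))
E
```

```text
[ 0.6055 -0.0141  0.042 ] [ 0.6044 -0.0133  0.042 ]
[0.5879 0.2679 0.14  ] [0.5885 0.2665 0.14  ]
stand0 0.08234213685049985 29.22515496279297 [0.5887 0.267 ]
stand1 0.08253292049932093 29.360778577608045 [0.5879 0.2658]
stand0 0.09996406121195336 29.33114270379407 [0.5537 0.2477]
stand1 0.1002790356965152 29.298523805638773 [0.6224 0.2853]
stand0 0.10091177507987278 29.15501738455106 [0.6231 0.2871]
stand1 0.10026785711635833 29.479815583922836 [0.5531 0.2463]
gap 0.014951751400233014 58.49660038948059 [ 2.1118 -0.5629  1.8852] [-0.5286  0.4871 -0.0866  0.9823 -0.0861  1.408 ]
gap 0.015085345080741185 [-0.7133  0.568  -1.6134] 21.675
```

View pics/s2c.png

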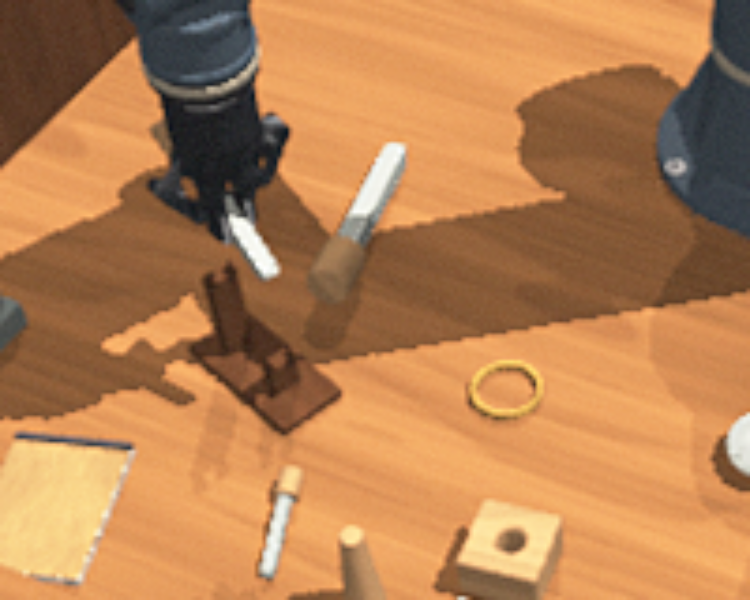

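The punch is held just below its middle, clear of the rest. The block hole is at (0.605,-0.014), the stand hole at (0.588,0.267), and the stand's yaw is 29.3°. Next I'll turn it upright above the block.

```bash
python3 - <<'E'
from h import *
np.set_printoptions(precision=4,suppress=True)
th=np.radians(55);hb=np.array([.605,-.0138,0])
az=np.arctan2(hb[1],hb[0])
best=None
for da in (15,20,25,30,-15,-20,-25,-30):
    A=az+np.radians(da);q=grot([0,0,1],[np.cos(A),np.sin(A),0],th,1);zt=R.from_quat(q).apply([0,0,1])
    low=hb+[0,0,.072]+.002*zt; j=manip.solve_ik(low,q);k=manip.solve_ik(low+[0,0,.09],q)
    print(da,j,k)
    if j is not None and k is not None and best is None: best=(low,q,da)
low,q,da=best
manip.goto(low+[0,0,.09],q)
np.save('low.npy',np.r_[low,q]);print(da,manip.current_force(),manip.current_clock(),manip.current_finger_gap())
ims=[]
pred={'punch_tip':hb+[0,0,.102],'punch_shoulder':hb+[0,0,.222],'punch_head':hb+[0,0,.242]}
for n in ('scene','wrist'):
    p=cams.camera(n)
    for t in pred: print(n,t,proj(p,pred[t]),[(np.round(d['xy'],1).tolist(),round(d['confidence'],2)) for d in cams.mark_of(p,t)][:4])
    save(p,n+'3');i=cv2.imread(f'pics/{n}3.png')
    if n=='scene': u=proj(p,pred['punch_tip']).astype(int); i=cv2.resize(i[u[1]-90:u[1]+60,u[0]-80:u[0]+70],(560,560))
    else: i=cv2.resize(i,(560//1,420))[:, :]
    ims.append(i)
cv2.imwrite('pics/c3.png',ims[0]);
E
```

```text
15 [-0.1909  0.3025 -1.1292 -0.7753  0.3484 -0.2572] [-0.1909  0.0344 -1.0312 -0.4093  0.3484 -0.2572]
20 [-0.2398  0.3041 -1.0944 -0.706   0.4549 -0.3495] [-0.2398  0.0509 -0.9977 -0.356   0.4549 -0.3495]
25 [-0.2835  0.3083 -1.0502 -0.6185  0.5537 -0.4477] [-0.2835  0.0719 -0.9547 -0.2865  0.5537 -0.4477]
30 [-0.3214  0.3161 -0.9967 -0.5132  0.6436 -0.5531] [-0.3214  0.0976 -0.9024 -0.2004  0.6436 -0.5531]
-15 [ 0.1453  0.3025 -1.1292 -0.7753 -0.3484  0.2572] [ 0.1453  0.0344 -1.0312 -0.4093 -0.3484  0.2572]
-20 [ 0.1942  0.3041 -1.0944 -0.706  -0.4549  0.3495] [ 0.1942  0.0509 -0.9977 -0.356  -0.4549  0.3495]
-25 [ 0.2379  0.3083 -1.0502 -0.6185 -0.5537  0.4477] [ 0.2379  0.0719 -0.9547 -0.2865 -0.5537  0.4477]
-30 [ 0.2757  0.3161 -0.9967 -0.5132 -0.6436  0.5531] [ 0.2757  0.0976 -0.9024 -0.2004 -0.6436  0.5531]
15 [-0.3889  0.2593 -2.5703] 23.525 0.015064712643952378
scene punch_tip [224.0392 222.272 ] [([226.5, 223.3], 0.73), ([198.9, 128.0], 0.71), ([312.7, 248.9], 0.7), ([160.1, 240.6], 0.63)]
scene punch_shoulder [221.243  196.8558] [([181.8, 154.1], 0.89), ([222.5, 195.0], 0.86), ([169.0, 221.8], 0.44)]
scene punch_head [220.7409 192.2919] [([221.9, 192.2], 0.85), ([177.1, 162.1], 0.7), ([164.1, 220.1], 0.48)]
wrist punch_tip [256.0035 157.2518] [([254.7, 154.4], 0.94)]
wrist punch_shoulder [256.0076 404.4263] []
wrist punch_head [256.0085 460.1767] []
```

View pics/c3.png

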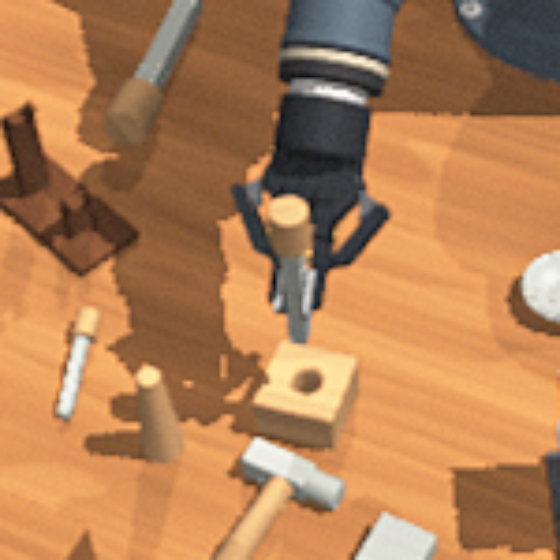

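The punch stands upright above the block with its tip over the hole, and the network's tip in the wrist view (255,154) is within 1–2 mm of the prediction (256,157). I'll lower it with a force stop.

```bash
python3 - <<'E'
from h import *
np.set_printoptions(precision=4,suppress=True)
v=np.load('low.npy');low,q=v[:3],v[3:]
manip.servo_line(low+[0,0,.025],feed=.1)
f0=manip.current_force();print('f0',f0)
hit=manip.servo_line(low-[0,0,.007],feed=.03,threshold=5)
c=manip.current_position();print(hit,c-low,manip.current_force()-f0,manip.current_clock())
if hit and abs(c[2]-low[2])<.007:
    manip.set_gripper(.085)
    zt=R.from_quat(q).apply([0,0,1])
    manip.servo_line(c-.09*zt,feed=.12)
print(manip.current_clock(),manip.current_finger_gap())
p=cams.camera('scene');save(p,'s4');cv2.imwrite('pics/c4.png',cv2.resize(cv2.imread('pics/s4.png')[145:275,160:290],(520,520)))
hb=np.array([.605,-.0138,0])
for n in ('scene','top','wrist'):
    p=cams.camera(n)
    for t,z in (('punch_head',.152),('punch_shoulder',.132)): print(n,t,proj(p,hb+[0,0,z]),[(np.round(d['xy'],1).tolist(),round(d['confidence'],2)) for d in cams.mark_of(p,t)][:5])
E
```

```text
f0 [-0.2258 -0.9605 -2.3679]
True [ 0.0005 -0.      0.0002] [3.4025 1.5997 5.1021] 25.5167Traceback (most recent call last):
  File "<stdin>", line 11, in <module>
rig.IKError: the arm cannot follow that straight line within its joint ranges
```

```bash
python3 - <<'E'
from h import *
np.set_printoptions(precision=4,suppress=True)
v=np.load('low.npy');low,q=v[:3],v[3:]
c=manip.current_position();zt=R.from_quat(q).apply([0,0,1]);n=zt*[1,1,0];n/=np.linalg.norm(n)
for e in (45,52,60,68,75):
    d=-n*np.cos(np.radians(e))+np.array([0,0,1])*np.sin(np.radians(e))
    if all(manip.solve_ik(c+d*t,q) is not None for t in np.linspace(.01,.12,12)):
        try: manip.servo_line(c+d*.12,feed=.12);print('went',e);break
        except manip.IKError: pass
print(manip.current_clock(),manip.current_finger_gap(),manip.current_position())
p=cams.camera('scene');save(p,'s4');cv2.imwrite('pics/c4.png',cv2.resize(cv2.imread('pics/s4.png')[145:275,160:290],(520,520)))
hb=np.array([.605,-.0138,0])
for n in ('scene','top','wrist'):
    p=cams.camera(n)
    for t,z in (('punch_head',.152),('punch_shoulder',.132)): print(n,t,proj(p,hb+[0,0,z]),[(np.round(d['xy'],1).tolist(),round(d['confidence'],2)) for d in cams.mark_of(p,t)][:5])
E
```

```text
went 68
27.35 0.08523191199777716 [ 0.5622 -0.0239  0.1812]
scene punch_head [222.9171 212.0725] [([181.1, 161.5], 0.67), ([225.0, 212.7], 0.48), ([167.1, 217.8], 0.43)]
scene punch_shoulder [223.373  216.2161] [([224.6, 215.1], 0.8), ([181.2, 156.1], 0.67), ([167.4, 221.8], 0.66)]
top punch_head [269.6875 156.8904] [([363.9, 226.1], 0.65), ([295.7, 142.4], 0.65), ([269.3, 154.6], 0.57), ([335.8, 160.8], 0.57)]
top punch_shoulder [269.5684 157.893 ] [([188.4, 167.8], 0.66), ([270.3, 157.4], 0.65), ([328.8, 157.9], 0.61), ([362.0, 236.7], 0.55)]
wrist punch_head [254.9303 223.868 ] [([258.0, 226.4], 0.92)]
wrist punch_shoulder [254.9422 196.4731] [([255.7, 200.8], 0.67)]
```

View pics/c4.png

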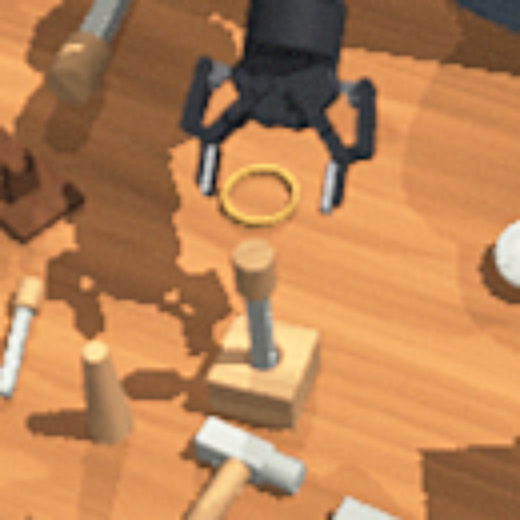

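The punch stands upright in the block, head at about (252,265) in the crop, and every view agrees with the predicted axis. Next I'll look from straight above to refine the head's position, in the same geometry as the stand views.

```bash
python3 - <<'E'
from h import *
np.set_printoptions(precision=4,suppress=True)
c=manip.current_position()
try: manip.servo_line(c+[-.01,0,.09],feed=.15)
except manip.IKError: print('ik')
Y=np.radians(103.7);x=np.array([np.cos(Y),np.sin(Y),0]);hb=np.array([.605,-.0138,0])
manip.goto(hb-.035*x+[0,0,.33],down(Y))
p=cams.camera('wrist');save(p,'w5')
for t,z in (('punch_head',.152),('punch_shoulder',.132)): print(t,proj(p,hb+[0,0,z]),[(np.round(d['xy'],1).tolist(),round(d['confidence'],2),atz(p,d['xy'],z)) for d in cams.mark_of(p,t)][:3])
u=proj(p,hb+[0,0,.172]);print('top',u);x0,y0=(u-[60,45]).astype(int);print(x0,y0,manip.current_clock())
cv2.imwrite('pics/c5.png',cv2.resize(cv2.imread('pics/w5.png')[y0:y0+100,x0:x0+120],(600,500),interpolation=cv2.INTER_CUBIC))
E
```

```text
punch_head [255.3724 147.1608] [([260.2, 148.1], 0.95, array([ 0.6104, -0.0135,  0.152 ])), ([233.9, 256.6], 0.8, array([ 0.6112, -0.151 ,  0.152 ])), ([86.2, 274.2], 0.62, array([ 0.4353, -0.2198,  0.152 ]))]
punch_shoulder [255.3792 144.6999] [([238.5, 256.8], 0.8, array([ 0.6182, -0.1617,  0.132 ])), ([73.1, 280.0], 0.7, array([ 0.4081, -0.2495,  0.132 ])), ([259.3, 146.2], 0.62, array([ 0.6098, -0.0144,  0.132 ]))]
top [255.3648 149.9529]
195 104 30.4583
```

View pics/c5.png

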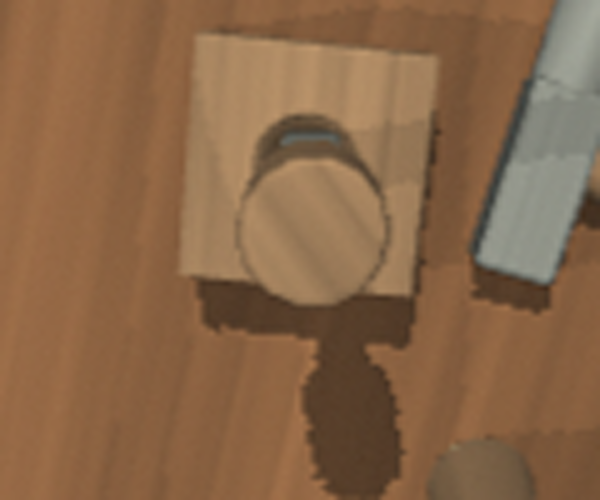

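The head's top circle is centred at (257.6,150.0) against a predicted (255.4,150.0). It's about 1–2 mm further out, along the closing direction, so the jaws will centre it. Now I'll grasp the head's upper half, lift, and hover over the stand.

```bash
python3 - <<'E'
from h import *
np.set_printoptions(precision=4,suppress=True)
Y=np.radians(103.7);q=down(Y);g=np.array([.6065,-.0138,.162])
manip.goto(g+[0,0,.05],q)
manip.servo_line(g,feed=.1)
manip.set_gripper(0.)
print('gap',manip.current_finger_gap(),manip.current_grasp_force(),manip.current_force())
manip.servo_line(g+[0,0,.168],feed=.2)
print('gap',manip.current_finger_gap(),manip.current_force(),manip.current_clock())
Y2=np.radians(119.3);q2=down(Y2);st=np.array([.5882,.2667,0])
# TCP is .150 above tip
manip.goto(st+[0,0,.330],q2)
manip.servo_line(st+[0,0,.14+.012+.150],feed=.1)
print(manip.current_force(),manip.current_clock(),manip.current_position())
p=cams.camera('wrist');save(p,'w6')
for t,z in (('punch_tip',.152),('upper_hole',.14)): print(t,proj(p,st+[0,0,z]),[(np.round(d['xy'],1).tolist(),round(d['confidence'],2)) for d in cams.mark_of(p,t)][:3])
u=proj(p,st+[0,0,.15]);x0,y0=np.clip((u-[50,50]).astype(int),0,[412,284]);print(x0,y0)
cv2.imwrite('pics/c6.png',cv2.resize(cv2.imread('pics/w6.png')[y0:y0+100,x0:x0+100],(600,600),interpolation=cv2.INTER_CUBIC))
E
```

```text
gap 0.03021643432644671 59.12099897861481 [-0.6305 -0.0461  5.1154]
gap 0.03025878746371593 [-0.2235 -0.6094 -2.359 ] 33.2
[ 0.2738  0.3706 -2.4357] 34.7167 [0.5883 0.2656 0.3024]
punch_tip [255.7735 183.871 ] [([253.5, 183.6], 0.63)]
upper_hole [255.7687 180.8656] [([255.6, 180.2], 0.57)]
205 133
```

View pics/c6.png

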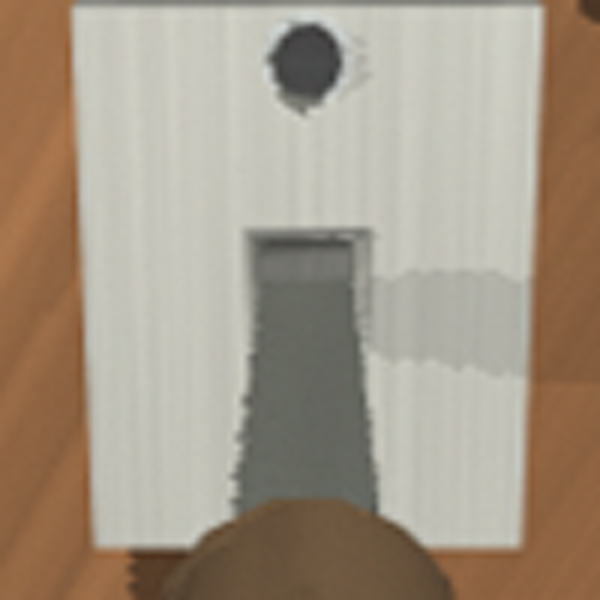

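The wrist view shows the tip squarely over the square hole, flats parallel. Tip edge and inner hole edge share columns 258–352, and the tip is about 1 mm toward the robot-side, which matches the TCP's y reading 1 mm short. I'll correct that and lower in stages with force stops.

```bash
cat > lower.py <<'E'
from h import *
np.set_printoptions(precision=4,suppress=True)
st=np.array([.5882,.2667]);c=manip.current_position();print('now',c)
e=st-c[:2]; aim=st+(e if np.hypot(*e)<.002 else 0)
for tip,feed,th in ((.128,.03,7),(.085,.05,8),(.055,.03,8),(.028,.04,8)):
    f0=manip.current_force()
    hit=manip.servo_line([*aim,tip+.150],feed=feed,threshold=th)
    c=manip.current_position();print(tip,hit,c,c[2]-.150,manip.current_force()-f0,manip.current_torque(),manip.current_clock())
    if hit: break
E
python3 lower.py
```

```text
now [0.5886 0.2664 0.3029]
0.128 False [0.5879 0.2671 0.2782] 0.12821816755935275 [-0.7161  1.8862 -1.4265] [ 0.0277 -0.0203  0.0373] 35.8167
0.085 False [0.588  0.2671 0.2354] 0.08536778263136852 [ 0.5223 -0.0911  0.7714] [-0.0144  0.0066 -0.0169] 36.825
0.055 False [0.5879 0.267  0.2052] 0.05524196707707321 [ 0.4153 -1.2344  0.2235] [ 0.0316  0.011  -0.0241] 37.975
0.028 False [0.5879 0.2671 0.1782] 0.028228024823043013 [-0.7179  0.1287 -0.5317] [ 0.0211 -0.003  -0.0246] 38.8
```

Both plates are passed with no contact force. Now seat the head.

```bash
python3 - <<'E'
from h import *
np.set_printoptions(precision=4,suppress=True)
f0=manip.current_force()
hit=manip.servo_line([.5879,.2669,.164],feed=.012,threshold=6)
c=manip.current_position();print(hit,c,c[2]-.150,manip.current_force()-f0,manip.current_clock())
if hit and .165<c[2]<.174:
    manip.set_gripper(.085)
    manip.servo_line(c+[0,0,.10],feed=.12)
    print(manip.current_clock(),manip.current_finger_gap())
s=cams.camera('scene');save(s,'s7');u=proj(s,[.588,.267,.14]).astype(int)
w=cams.camera('wrist');save(w,'w7');v=proj(w,[.588,.267,.16]).astype(int);v=np.clip(v,[75,75],[437,309])
a=cv2.imread('pics/s7.png')[u[1]-40:u[1]+40,u[0]-40:u[0]+40];b=cv2.imread('pics/w7.png')[v[1]-75:v[1]+75,v[0]-75:v[0]+75]
cv2.imwrite('pics/c7.png',np.hstack([cv2.resize(i,(400,400),interpolation=cv2.INTER_CUBIC) for i in (a,b)]))
E
```

```text
True [0.5878 0.2669 0.1706] 0.02057109699223808 [-1.1873 -0.6269  9.1388] 39.5
41.0667 0.08475269426313482
```

View pics/c7.png

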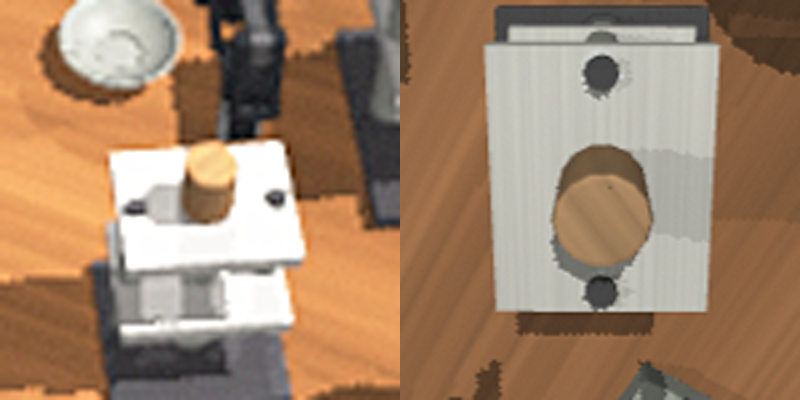

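The head sits flat on the upper plate (crop (210,185) scene, (602,210) wrist), contact came at the expected height, and the gripper is clear.

```bash
python3 -c "
from rig import job
print(job.close_job())"
```

```text
the job is handed in; nothing more can be done
None
```

The job is handed in at about 41 s of the 58 s allowed: the punch stood released in the block first, and its head now sits on the smaller stand's upper plate, passed gently through both holes and released; no other loose thing was touched.

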